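Set up a flange for drilling on the T-slot plate

ROBOT

A 6-joint arm with a two-finger parallel gripper is mounted at the origin on the work surface. World frame = base frame: x ahead of the robot, y to its left, z up, the work surface at z = 0. Lengths are in mm, angles in rad, forces in N, time in s.
With the tool pointing down it reaches from about 350 to 975 mm from the base axis. Payload 17.4 kg.
Tool frame: the origin (TCP) lies at the centre of the arm's flange, where the gripper is bolted on; the fingertips stand 173 mm ahead of it and the grasp point (between the pads) lies 155 mm ahead of it; z points along the fingers, y is the direction in which the jaws open and shut (so a half turn about z gives the same grasp; the last joint's range is limited). The gripper opens to 85 mm and grips with 20 to 120 N. Pads are 22 mm wide; open, the fingers measure 114 mm over their backs; the gripper's body (76 mm by 85 mm) begins 54 mm behind the grasp point. The pads swing forward as they close: fully open they stand 13 mm farther back than shut.
Start: joints at [1.123, 0.116, 1.442, -0, 1.584, -0.038], TCP at [268.946, 619.114, 404.703] pointing down, gripper open.
Joint ranges: [-2.83, 2.83], [-0.83, 2.19], [0.07, 2.5], [-1.14, 4.28], [0.01, 3], [-2.97, 2.97]. Speed limits (rad/s): [1.89, 1.89, 2.22, 3.14, 3.14, 3.14].

INTERFACE

Orientations are given as a 3x3 rotation matrix whose columns are the frame's x, y, z axes.
In Python, from rig import ctrl gives the robot as it stands. The module is installed in compiled form; this text tells all that it offers.
- The arm moves only by the tool send_rows, never from a script. Its argument "deltas" is text: rows parted by semicolons, each of 6 numbers parted by spaces: the shift along the world's x, y, z scaled (see below), then the turn, a rotation vector about the world's x, y, z scaled (see below). A call has 1 to 20 rows; each row shifts and turns the commanded pose from where the row before left it; what a row does not reach is not made up. The controller multiplies each number of a shift by 2 cm and each number of a turn by 60 degrees. A row lasts 1/10 s, in which the tool goes at most 50 mm and 8.59 degrees, less where a joint would pass 70% of its speed; a pose out of reach is approached as far as the arm can. A call with a number of a shift or a turn outside -1 to 1 is refused whole. A call with a gripper value outside its range is refused whole. "claw" is the closure, from -1 (fully open) to 1 (shut), so that 0 is half open, set as the call begins (left out, the last holds). The fingers move at their own pace and stop on an object; "grip_force" is the grip in N (left out, the last holds). Time passes only in rows, so rows that do not move let the fingers close. It gives the time, the measured TCP pose, the force and the opening at its end, in the units of the state.
- ctrl.sense(): the state, without advancing time (a new reading comes with each control period).
- ctrl.get_image(name): name is "scene" or "top" or "wrist"; returns (picture, depth): 480x640x3 uint8, red, green, blue; 480x640 float32, mm along the optical axis (not along the pixel's ray), 0 where there is no reading.
- ctrl.get_calibration(name): a dict with "fov_y" (degrees; the focal length in pixels is half the picture's height over the tangent of half this angle, whatever the lens; pixels are square), "cx", "cy" (the principal point, pixels), "position" and "orientation" of the camera in the world. Camera axes: x right, y down, z forward; pixel columns grow to the right and rows downward; lengths in mm; the calibration is good to about 2 mm. A picture is of the moment at which its call begins: read the wrist's pose just before it. get_calibration takes no time and is no camera call; for the wrist camera it gives the pose at the moment of the call.
- ctrl.job_done(): hands the job in, once; it reports no verdict.
The state is a dict: "clock": time; "joints": joint angles; "qd": joint speeds; "joint_torque": joint torques, N m; "tool_pos": TCP position; "orientation": TCP orientation; "force": force on the tool from outside, world axes, zero at the start; "moment": the same for the moment, N m; "finger_gap": finger opening in mm.
Only numpy, scipy, OpenCV 4.12 (cv2) and the standard library are available. Lean on these libraries where they do the work, as an engineer would, in place of code of your own. Each camera call takes 0.05 s, during which the arm holds its last target.

TASK

Set up the aluminium flange for drilling: stand the two parallel bars on the T-slot plate, along its slots, centred one on each side of the middle bore and clear of it, and lay the flange squarely on top, its longer side across both bars and its boss centred over the bore. Then stand the packing block that comes exactly level with the flange's rim right behind the stud, on the side away from the flange, and lay the strap clamp over the stud, the stud mid-slot, so that it lies level and square across from block to flange, ready for the nut. Leave the other two blocks and the gourd standing where they are.

Things in the scene. Friction and masses are not known exactly. Their poses are not given: they have to be found in the camera images.
- bore (a point): Centre of the 36 mm bore in the dark steel T-slot plate, at the level of the plate's top face, 30 mm above the bench (it moves and turns between starts, but is fixed). z is up. Plate 160 mm along its x by 310 mm along its y by 30 mm thick. Two open T-slots, 14 mm wide, run along x over its whole length, at y = +96 mm and y = -96 mm from the bore.
- stud_top (a point): Top centre of the upright steel stud, 12 mm in diameter, fixed in one of the two slots (either one; up to 20 mm along the slot from being level with the bore); it stands 68 mm above the plate's top face. Its axes are parallel to the bore's: x along the slot, y across. The other slot has only a T-nut below the plate's top face, without a stud.
- par_a_c (a point): Centre of a bright steel parallel bar with a white-painted end, 110 mm long (its x) by 16 mm wide (y) by 30 mm high (z), 0.4 kg, standing on its narrow face as it must stand on the plate; 15 mm above its underside. On the plate it belongs about 36 mm from the bore's centre (bar's centre line), so that it bears under the flange; the two bars are a matched pair and either may go on either side.
- par_b_c (a point): Centre of the second parallel bar, the same but without white paint.
- flange_c (a point): On the axis of the aluminium flange, half-way up, 18 mm above its underside. Rectangular flange 90 mm along its x by 110 mm along its y by 12 mm thick, with a round central boss 36 mm in diameter standing 24 mm above the flange (36 mm high in all), z up; 0.3 to 0.5 kg. It is lifted by its boss. It belongs on the bars with its x along the slots, either way round.
- strap_c (a point): Centre of the black strap clamp, 128 mm long (x) by 36 mm wide (y) by 14 mm thick (z), 7 mm above its underside, 0.3 to 0.5 kg; a slot 20 mm wide and 60 mm long runs through its middle along x. The same either way round. Centred on the stud, it reaches about 20 mm over the flange's edge.
- block_low_c (a point): Centre of the yellow packing block, 30 x 30 mm and 28 mm high, half-way up.
- block_mid_c (a point): Centre of the blue packing block, 30 x 30 mm and 42 mm high, half-way up, 0.3 kg. A block under the strap belongs about 38 mm from the stud's axis (centre to centre), beyond the stud as seen from the bore.
- block_high_c (a point): Centre of the red packing block, 30 x 30 mm and 56 mm high, half-way up.
- gourd_c (a point): Middle of a dried tan bottle gourd standing on the bench, 53 mm wide and 81 mm high, plus its stalk; not part of the job.
Mind the look-alikes: they are no part of the job. Of the things shaped like the part that bears flange_c, the aluminium one is meant.

How it is judged (in metres and radians):
On the way, in this order (a step that is already met when the one before it is completed fails the run):
1. both parallel bars stand on the plate, one each side of the bore (((x of par_a_c in the frame of bore between -0.02 and 0.02 m and y of par_a_c in the frame of bore between 0.026 and 0.048 m and z of par_a_c in the frame of bore between 0.011 and 0.019 m and angle between the x axis of each of par_a_c, par_b_c and the x axis of bore, either way round below 0.15 rad and x of par_b_c in the frame of bore between -0.02 and 0.02 m and y of par_b_c in the frame of bore between -0.048 and -0.026 m and z of par_b_c in the frame of bore between 0.011 and 0.019 m) or (x of par_a_c in the frame of bore between -0.02 and 0.02 m and y of par_a_c in the frame of bore between -0.048 and -0.026 m and z of par_a_c in the frame of bore between 0.011 and 0.019 m and angle between the x axis of each of par_a_c, par_b_c and the x axis of bore, either way round below 0.15 rad and x of par_b_c in the frame of bore between -0.02 and 0.02 m and y of par_b_c in the frame of bore between 0.026 and 0.048 m and z of par_b_c in the frame of bore between 0.011 and 0.019 m))), for 0.2 s.
2. the flange lies across both bars with its boss over the bore (((x of par_a_c in the frame of bore between -0.02 and 0.02 m and y of par_a_c in the frame of bore between 0.026 and 0.048 m and z of par_a_c in the frame of bore between 0.011 and 0.019 m and angle between the x axis of each of par_a_c, par_b_c and the x axis of bore, either way round below 0.15 rad and x of par_b_c in the frame of bore between -0.02 and 0.02 m and y of par_b_c in the frame of bore between -0.048 and -0.026 m and z of par_b_c in the frame of bore between 0.011 and 0.019 m) or (x of par_a_c in the frame of bore between -0.02 and 0.02 m and y of par_a_c in the frame of bore between -0.048 and -0.026 m and z of par_a_c in the frame of bore between 0.011 and 0.019 m and angle between the x axis of each of par_a_c, par_b_c and the x axis of bore, either way round below 0.15 rad and x of par_b_c in the frame of bore between -0.02 and 0.02 m and y of par_b_c in the frame of bore between 0.026 and 0.048 m and z of par_b_c in the frame of bore between 0.011 and 0.019 m)) and horizontal distance between flange_c and bore below 0.01 m and angle between the x axis of flange_c and the x axis of bore, either way round below 0.15 rad and angle between flange_c's own z axis and vertical below 0.04 rad and z of flange_c in the frame of bore between 0.044 and 0.052 m), for 0.2 s.
3. the blue block stands outside the stud and the strap lies level over the stud, from the block to the flange (all of step 2 and ((y of stud_top in the frame of bore between 0 and 0.2 m and y of block_mid_c in the frame of stud_top between 0.022 and 0.052 m) or (y of stud_top in the frame of bore between -0.2 and 0 m and y of block_mid_c in the frame of stud_top between -0.052 and -0.022 m)) and angle between each of block_mid_c, strap_c's own z axis and vertical below 0.05 rad and x of block_mid_c in the frame of stud_top between -0.012 and 0.012 m and z of block_mid_c in the frame of bore between 0.017 and 0.025 m and x of strap_c in the frame of stud_top between -0.008 and 0.008 m and y of strap_c in the frame of stud_top between -0.013 and 0.013 m and z of strap_c in the frame of bore between 0.045 and 0.053 m and angle between the x axis of strap_c and the y axis of bore, either way round below 0.15 rad), for 0.2 s.
At the end, for the whole second after the job is handed in: At rest: bars 26-48 mm either side of the bore, 20 mm along the slots; boss 10 mm from the bore; blue block upright 22-52 mm outward of the stud, 12 mm along the slot; strap level (0.05 rad) on the stud, centre 13 mm lengthwise, 8 mm crosswise; bars, flange, strap square to 0.15 rad (all of step 3 and linear speed of each of par_a, par_b, flange, block_mid, strap below 0.02 m/s); the robot touches nothing.
It fails at once if the yellow block, the red block or the gourd moved more than 30 mm from its place (distance of any of block_low_c, block_high_c, gourd_c from where it was at the start of the episode above 0.03 m).
It also fails if it takes over 134 s, if anything falls off the work surface, if the arm or the gripper's body presses on something with over 40 N, if the wrist force passes 120 N, or if a joint passes its speed limit or range.

## Working session

There is one attempt and no reset: what is moved stays moved. The work goes in short steps, Python scripts to look and compute and a tool call to move; the robot and the scene stay as the last step left them, time stands still between calls to the robot, and variables do not carry over. Pictures are saved under pics/ and viewed, and the job is handed in when it is done.

Besides the shell and the picture viewer there is one more tool, called by a JSON object that holds its "api" and its "payload", one argument or row to a line. send_rows: Moves the arm, as the interface text tells. Shifts and turns lie within -1 to 1; 1 stands for 2 cm of shift or 60 degrees of turn. Its arguments: {"type":"object","properties":{"deltas":{"type":"string"},"claw":{"type":"number"},"grip_force":{"type":"number"}},"required":["deltas"]}

```bash
mkdir -p pics; python3 - <<'E'
from rig import ctrl
import cv2,numpy as np
print(ctrl.sense())
for n in ["scene","top","wrist"]:
    c=ctrl.get_calibration(n);print(n,c)
    p,d=ctrl.get_image(n)
    cv2.imwrite(f"pics/{n}0.png",p[:,:,::-1]);np.savez(f"{n}0.npz",p=p,d=d,**c)
E
```

```text
{'clock': 0.0, 'joints': array([ 1.12321781e+00,  1.16510193e-01,  1.44230188e+00, -2.30398650e-05,
        1.58396474e+00, -3.78239394e-02]), 'qd': array([-0.00048438, -0.00042658,  0.00145589, -0.00108035, -0.00094827,
       -0.00047498]), 'joint_torque': array([-1.27651387e-03, -7.31976485e+01, -6.32488561e+01, -1.70267217e-04,
        6.19261904e-03,  1.82178134e-06]), 'tool_pos': array([268.94072077, 619.1237788 , 403.92298345]), 'orientation': array([[-9.17218502e-01,  3.98384208e-01, -4.91716221e-04],
       [ 3.98384511e-01,  9.17217870e-01, -1.07748690e-03],
       [ 2.17571398e-05, -1.18418305e-03, -9.99999299e-01]]), 'force': array([ 0.13369778, -0.43428008,  0.1137839 ]), 'moment': array([ 0.00056911, -0.01125799,  0.03823282]), 'finger_gap': 85.31932871372688}
scene {'fov_y': 56.1783298075328, 'cx': 324.27043643584045, 'cy': 240.98029350270568, 'position': array([1044.31370645,  579.34498792,  643.13420214]), 'orientation': array([[-0.74304388,  0.36934448, -0.55809538],
       [ 0.66899436,  0.38720619, -0.63444299],
       [-0.01823003, -0.84478164, -0.53480056]])}
top {'fov_y': 52.95780079595321, 'cx': 315.12740753944183, 'cy': 239.06122252042223, 'position': array([ 236.32911295,  -81.75061503, 1379.8885132 ]), 'orientation': array([[ 0.01270213, -0.98370782,  0.17932536],
       [-0.99984846, -0.01463038, -0.00943432],
       [ 0.01190421, -0.17917835, -0.98374459]])}
wrist {'fov_y': 71.76006892848649, 'cx': 315.1835130757959, 'cy': 240.33211387553524, 'position': array([208.24496358, 646.44486093, 372.54905812]), 'orientation': array([[ 0.39945173,  0.88395   ,  0.24304467],
       [ 0.91675221, -0.38460139, -0.10792198],
       [-0.00192232,  0.26592137, -0.96399281]])}
```

View pics/top0.png

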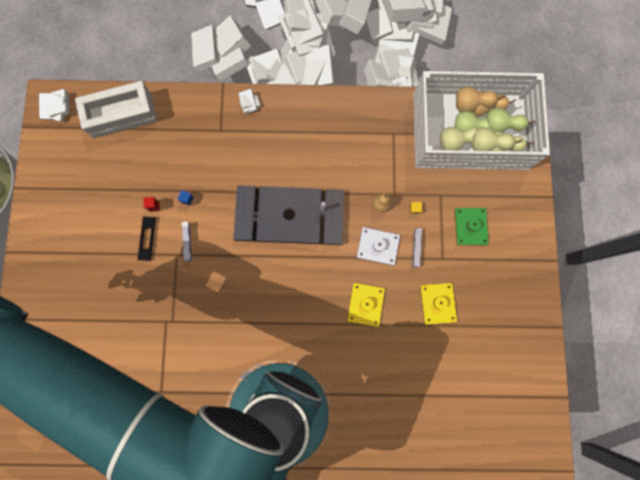

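View pics/scene0.png

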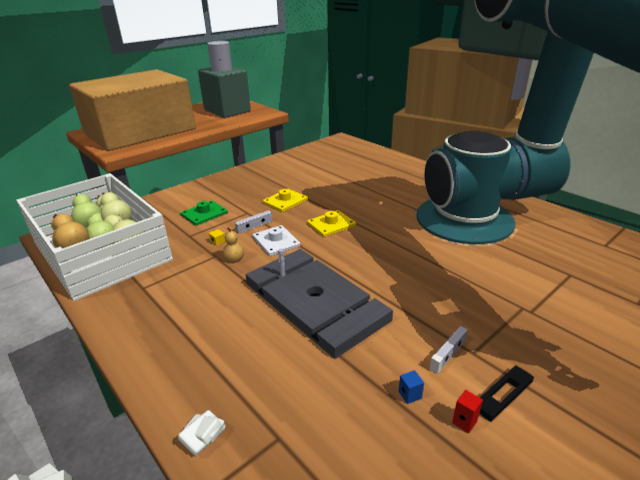

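View pics/wrist0.png

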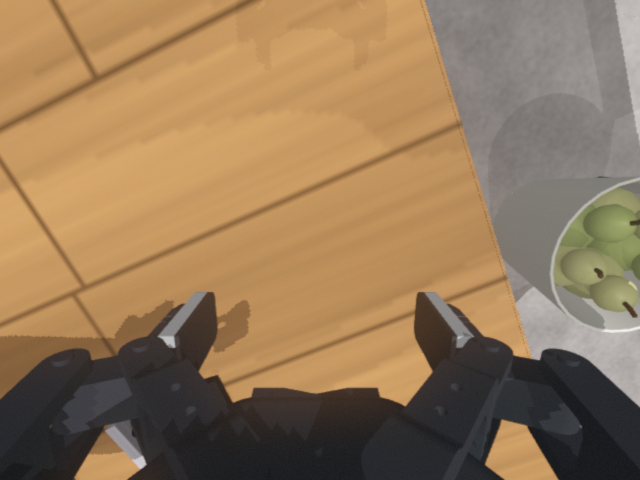

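```bash
cat > h.py <<'E'
import numpy as np,cv2
def load(n):
    return dict(np.load(n))
def K(c):
    f=240/np.tan(np.radians(float(c['fov_y']))/2); return f,float(c['cx']),float(c['cy'])
def cloud(c):
    f,cx,cy=K(c);v,u=np.mgrid[0:480,0:640]
    d=c['d'];P=np.stack([(u-cx)/f*d,(v-cy)/f*d,d],-1)
    return P@c['orientation'].T+c['position']
def ray(c,u,v,z):
    f,cx,cy=K(c);r=np.stack([(np.asarray(u,float)-cx)/f,(np.asarray(v,float)-cy)/f,np.ones_like(np.asarray(u,float))],-1)@c['orientation'].T
    t=(z-c['position'][2])/r[...,2];return c['position']+r*t[...,None]
def proj(c,P):
    f,cx,cy=K(c);q=(np.asarray(P,float)-c['position'])@c['orientation'];return np.stack([f*q[...,0]/q[...,2]+cx,f*q[...,1]/q[...,2]+cy],-1)
def snap(n,name):
    from rig import ctrl
    c=ctrl.get_calibration(n);p,d=ctrl.get_image(n)
    cv2.imwrite(f"pics/{name}.png",p[:,:,::-1]);np.savez(f"{name}.npz",p=p,d=d,**c)
    return dict(p=p,d=d,**c)
E
python3 - <<'E'
from h import *
c=load("top0.npz");W=cloud(c)
z=W[...,2]
print("bench z",np.median(z[330:360,480:540]))
m=((z>6)&(z<110)).astype(np.uint8)
m[:170]=0;m[330:]=0
m[:,:120]=0
n,l,s,ce=cv2.connectedComponentsWithStats(m)
for i in range(1,n):
    if s[i,4]<40: continue
    k=l==i
    pts=W[k];zt=np.percentile(pts[:,2],90)
    top=pts[pts[:,2]>zt-8]
    r=cv2.minAreaRect(pts[:,:2].astype(np.float32))
    print(s[i],"z90 %.0f"%zt,"med",pts.mean(0).round(),"rect",np.round(r[0]),np.round(r[1]),round(r[2],1),c['p'][k].mean(0).round())
E
```

```text
bench z 0.16325469540277027
[ 233  186  112   60 5930] z90 34 med [551. -18.  29.] rect [555. -17.] [317. 173.] 87.0 [91. 85. 86.]
[178 191  16  15 164] z90 46 med [596. 280.  36.] rect [598. 282.] [32. 30.] 73.8 [ 51.  76. 120.]
[372 194  19  19 263] z90 78 med [ 586. -283.   50.] rect [ 588. -284.] [52. 41.] 67.5 [162. 125.  80.]
[144 197  17  16 205] z90 58 med [574. 373.  44.] rect [576. 376.] [33. 34.] 0.9 [142.  38.  29.]
[410 202  13  14 137] z90 31 med [ 580. -385.   26.] rect [ 580. -390.] [34. 37.] 3.1 [207. 167.  48.]
[ 455  206   34   40 1154] z90 32 med [ 530. -549.   15.] rect [ 534. -551.] [117.  94.] 0.9 [ 74. 145.  69.]
[137 217  19  44 467] z90 17 med [480. 390.  13.] rect [480. 391.] [ 39. 127.] 88.4 [47. 39. 34.]
[182 222  11  41 299] z90 33 med [470. 270.  27.] rect [471. 272.] [114.  18.] 6.4 [140. 133. 136.]
[ 357  228   43   38 1160] z90 31 med [ 467. -277.   15.] rect [ 468. -279.] [113.  97.] 78.5 [213. 209. 212.]
[412 229  11  39 280] z90 33 med [ 462. -385.   27.] rect [ 462. -389.] [ 24. 109.] 83.7 [175. 163. 168.]
[ 348  283   37   44 1236] z90 32 med [ 300. -241.   15.] rect [ 300. -243.] [ 93. 110.] 80.6 [216. 192.  43.]
[ 421  283   36   43 1241] z90 32 med [ 305. -445.   15.] rect [ 306. -448.] [112.  99.] 5.6 [225. 201.  43.]
```

{"api": "send_rows", "payload": {
  "deltas": "0.45 -0.75 0 0 0 0.02;0.45 -0.75 0 0 0 0.02;0.45 -0.75 0 0 0 0.02;0.45 -0.75 0 0 0 0.02;0.45 -0.75 0 0 0 0.02;0.45 -0.75 0 0 0 0.02;0.45 -0.75 0 0 0 0.02;0.45 -0.75 0 0 0 0.02;0.45 -0.75 0 0 0 0.02;0.45 -0.75 0 0 0 0.02;0.45 -0.75 0 0 0 0.02;0.45 -0.75 0 0 0 0.02;0.45 -0.75 0 0 0 0.02;0.45 -0.75 0 0 0 0.02;0.45 -0.75 0 0 0 0.02;0.45 -0.75 0 0 0 0.02;0.45 -0.75 0 0 0 0.02;0.45 -0.75 0 0 0 0.02;0.45 -0.75 0 0 0 0.02;0.45 -0.75 0 0 0 0.02"
}}

```text
clock: 2.15
tool_pos: [449.2, 318.4, 404.5]
orientation: [[-1.0, -0.01, -0.0], [-0.01, 1.0, -0.0], [0.0, -0.0, -1.0]]
force: [0.3, 1.2, 0.1]
finger_gap: 85.5
```

```bash
python3 - <<'E'
from h import *
from rig import ctrl
s=ctrl.sense();print(s['tool_pos'],s['orientation'])
c=snap("wrist","w1")
E
```

```text
[449.21675211 318.4340317  404.5016716 ] [[-9.99950847e-01 -9.91118589e-03 -2.69134449e-04]
 [-9.91114090e-03  9.99950869e-01 -1.67990834e-04]
 [ 2.70786215e-04 -1.65315147e-04 -9.99999950e-01]]
```

View pics/w1.png

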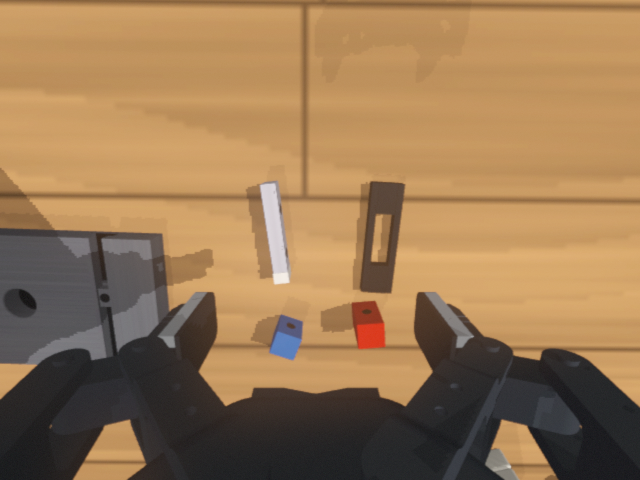

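```bash
cat >> h.py <<'E'
def rects(c,zlo,zhi,roi,minpix=60,mask=None):
    W=cloud(c);z=W[...,2];m=((z>zlo)&(z<zhi)&(c['d']>0))
    if mask is not None:m&=mask
    M=np.zeros_like(m);u0,v0,u1,v1=roi;M[v0:v1,u0:u1]=m[v0:v1,u0:u1]
    n,l,s,ce=cv2.connectedComponentsWithStats(M.astype(np.uint8))
    for i in range(1,n):
        if s[i,4]<minpix: continue
        P=W[l==i];r=cv2.minAreaRect(P[:,:2].astype(np.float32))
        a=r[2];w,h=r[1]
        if w<h:a,w,h=a+90,h,w
        a=(a+90)%180-90
        print("c",np.round(r[0],1),"mean",P.mean(0).round(1),"LxW %.1f %.1f longang %.1f"%(w,h,a),"n",s[i,4],"ctr px",ce[i].round())
E
python3 - <<'E'
from h import *
c=load("w1.npz")
W=cloud(c);print("bench",np.median(W[100:150,400:500,2]))
print("bar");rects(c,24,36,(230,170,300,290))
print("strap");rects(c,9,20,(340,170,420,300))
print("blue");rects(c,38,46,(260,300,310,370))
print("red");rects(c,50,60,(345,295,390,355))
print("plate");rects(c,24,36,(0,200,170,365),1000)
E
```

```text
bench -0.7490385103411938
bar
c [472.7 275.7] mean [470.3 275.6  29.3] LxW 111.3 16.8 longang 6.5 n 1559 ctr px [275. 233.]
strap
c [481.2 394.1] mean [477.5 393.9  13.1] LxW 128.3 36.5 longang -2.7 n 2701 ctr px [382. 236.]
blue
c [599. 286.] mean [598.  286.   41.1] LxW 30.8 30.2 longang -19.7 n 638 ctr px [285. 345.]
red
c [576.7 380. ] mean [575.5 379.7  54.9] LxW 30.7 30.0 longang 5.5 n 739 ctr px [371. 335.]
plate
c [556.1  42.3] mean [544.9  47.8  29.4] LxW 195.5 161.1 longang 88.5 n 16754 ctr px [ 74. 295.]
```

{"api": "send_rows", "payload": {
  "claw": 0,
  "grip_force": 50,
  "deltas": "0.15 -0.27 -0.9 0 0 0.012;0.15 -0.27 -0.9 0 0 0.012;0.15 -0.27 -0.9 0 0 0.012;0.15 -0.27 -0.9 0 0 0.012;0.15 -0.27 -0.9 0 0 0.012;0.15 -0.27 -0.9 0 0 0.012;0.15 -0.27 -0.9 0 0 0.012;0.13 -0.25 -0.9 0 0 0.015;0 0 -0.9 0 0 0;0 0 -0.9 0 0 0;0 0 -0.9 0 0 0;0 0 -0.7 0 0 0;0 0 -0.5 0 0 0;0 0 -0.28 0 0 0;0 0 0 0 0 0;0 0 0 0 0 0"
}}

```text
clock: 3.8
tool_pos: [472.7, 276.4, 177.6]
orientation: [[-0.994, -0.113, 0.001], [-0.113, 0.994, 0.0], [-0.001, 0.0, -1.0]]
force: [0.3, 0.8, 0.4]
finger_gap: 42.9
```

{"api": "send_rows", "payload": {
  "claw": 1,
  "deltas": "0 0 0 0 0 0;0 0 0 0 0 0;0 0 0 0 0 0;0 0 0 0 0 0;0 0 0.5 0 0 0;0 0 1 0 0 0;0.2 -1 1 0 0 -0.013;0.2 -1 1 0 0 -0.013;0.2 -1 1 0 0 -0.013;0.2 -1 1 0 0 -0.013;0.2 -1 1 0 0 -0.013;0.2 -1 1 0 0 -0.013;0.2 -1 1 0 0 -0.013;0.2 -1 1 0 0 -0.013;0.2 -1 0 0 0 -0.013;0.2 -1 0 0 0 -0.015;0 0 0 0 0 0;0 0 0 0 0 0"
}}

```text
clock: 5.6
tool_pos: [512.4, 76.1, 367.2]
orientation: [[-1.0, 0.026, -0.0], [0.026, 1.0, 0.0], [0.0, 0.0, -1.0]]
force: [-0.0, 1.2, -3.9]
finger_gap: 14.9
```

```bash
python3 - <<'E'
from h import *
from rig import ctrl
s=ctrl.sense();print(s['tool_pos'],s['orientation'])
c=snap("wrist","w2")
E
```

```text
[512.37990312  76.14213815 367.16170655] [[-9.99656835e-01  2.61918636e-02 -4.45940654e-04]
 [ 2.61917642e-02  9.99656911e-01  2.27349417e-04]
 [ 4.51742362e-04  2.15591426e-04 -9.99999875e-01]]
```

View pics/w2.png

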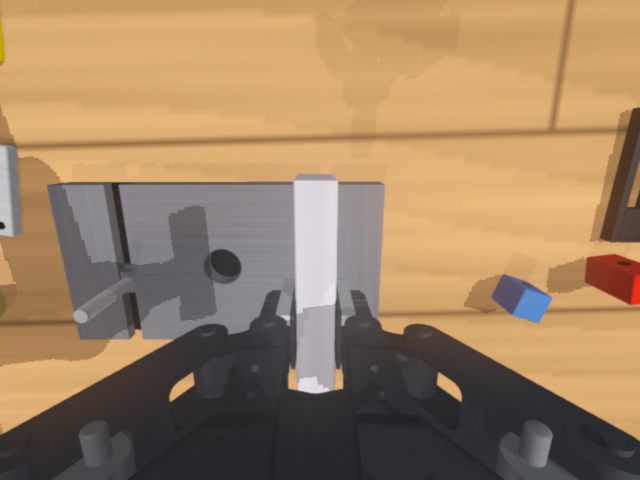

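```bash
python3 - <<'E'
from h import *
c=load("w2.npz");W=cloud(c);z=W[...,2]
rects(c,24,36,(40,170,400,345),500)
# bore: low z inside plate
print("bore");m=(z<22)
rects(c,-20,22,(195,235,250,295),30)
g=c['p'].max(2)
mk=(g<50)
rects(c,-60,60,(195,235,250,295),30,mk)
print(np.round(ray(c,[222,],[265],30),1))
print("stud");rects(c,90,105,(60,260,150,340),10)
P=W[182:345,45:390].reshape(-1,3);P=P[(P[:,2]>24)&(P[:,2]<36)]
r=cv2.minAreaRect(P[:,:2].astype(np.float32));print(r)
# edges of plate: left edge(slot lines) direction via points
E
```

```text
c [553.9 -58.4] mean [537.1 -56.4  29.4] LxW 226.5 160.7 longang 88.5 n 28349 ctr px [178. 249.]
c [546.  118.2] mean [531.  119.8  29.3] LxW 135.7 43.2 longang -1.4 n 4953 ctr px [361. 239.]
c [ 606.3 -145.7] mean [ 613.  -139.5   29.3] LxW 53.8 50.9 longang 88.1 n 1575 ctr px [108. 323.]
bore
c [558.2 -18.6] mean [559.6 -20.   10.6] LxW 31.2 29.5 longang 85.3 n 854 ctr px [224. 265.]
c [561.5 -26.4] mean [560.7 -27.7   9. ] LxW 15.2 7.6 longang 28.5 n 43 ctr px [217. 266.]
[[552.7 -15.6  30. ]]
stud
c [ 568.5 -111.2] mean [ 568.  -110.3   95.7] LxW 11.8 11.8 longang 0.3 n 273 ctr px [ 84. 314.]
((555.047607421875, -16.032882690429688), (311.3089904785156, 160.70989990234375), 88.50907135009766)
```

```bash
python3 - <<'E'
from h import *
c=load("w2.npz");W=cloud(c);z=W[...,2]
v,u=np.nonzero((z<27)&(c['d']>0));k=(u>195)&(u<250)&(v>235)&(v<295)
P=ray(c,u[k],v[k],30.)
print(cv2.minEnclosingCircle(P[:,:2].astype(np.float32)),P.mean(0),len(P))
v,u=np.nonzero((z<20)&(c['d']>0));k=(u>100)&(u<160)&(v>190)&(v<265)
P=ray(c,u[k],v[k],30.);r=cv2.minAreaRect(P[:,:2].astype(np.float32));print("slot",r)
P=W[(z>92)&(z<105)&(np.arange(640)[None]<100)&(np.arange(640)[None]>55)]; P=P[P[:,0]>500];print(len(P),P.mean(0))
# bar in hand
rects(c,120,260,(285,170,345,380),100)
Q=W[180:270,297:333].reshape(-1,3);print(Q.mean(0),np.ptp(Q[:,2]))
E
```

```text
((554.178955078125, -15.04299545288086), 17.77168083190918) [553.92368432 -14.99629238  30.        ] 955
slot ((513.697998046875, -107.73003387451172), (8.58655834197998, 70.94676208496094), 88.54597473144531)
236 [ 568.17124269 -110.61105767   96.41275957]
c [497.4  76.6] mean [495.5  77.  219.7] LxW 82.1 26.3 longang -1.4 n 10374 ctr px [315. 283.]
[472.45906758  77.42985937 219.26743952] 119.32112252625109
```

{"api": "send_rows", "payload": {
  "deltas": "0.36 -0.46 -0.5 0 0 0;0.36 -0.46 -0.7 0 0 0;0.36 -0.46 -0.7 0 0 0;0.36 -0.46 -0.7 0 0 0;0.36 -0.46 -0.7 0 0 0;0.34 -0.47 -0.7 0 0 0;0 0 -0.7 0 0 0;0 0 -0.7 0 0 0;0 0 -0.7 0 0 0;0 0 -0.7 0 0 0;0 0 -0.5 0 0 0;0 0 -0.3 0 0 0;0 0 -0.2 0 0 0;0 0 -0.1 0 0 0;0 0 0 0 0 0;0 0 0 0 0 0"
}}

```text
clock: 7.25
tool_pos: [555.5, 20.9, 209.6]
orientation: [[-1.0, 0.025, 0.001], [0.025, 1.0, -0.0], [-0.001, -0.0, -1.0]]
force: [0.1, -0.1, -4.2]
finger_gap: 15.0
```

{"api": "send_rows", "payload": {
  "deltas": "0 0 -0.06 0 0 0;0 0 -0.04 0 0 0;0 0 0 0 0 0"
}}

```text
clock: 7.55
tool_pos: [555.5, 20.9, 207.9]
orientation: [[-1.0, 0.025, 0.001], [0.025, 1.0, -0.0], [-0.001, -0.0, -1.0]]
force: [-4.3, -0.2, 5.0]
finger_gap: 15.2
```

{"api": "send_rows", "payload": {
  "claw": 0.3,
  "deltas": "0 0 0 0 0 0;0 0 0 0 0 0;0 0 0 0 0 0;0 0 0.4 0 0 0;0 0 1 0 0 0;0 0 1 0 0 0;-0.2 -1 1 0 0 0;-0.2 -1 1 0 0 0;-0.3 -1 1 0 0 0;-0.3 -1 1 0 0 0;-0.3 -1 1 0 0 0;-0.3 -1 1 0 0 0;-0.3 -1 1 0 0 0;-0.3 -1 0 0 0 0;-0.3 -1 0 0 0 0;-0.3 -1 0 0 0 0;-0.3 -1 0 0 0 0;-0.3 -1 0 0 0 0;-0.3 -1 0 0 0 0;-0.3 -1 0 0 0 0"
}}

```text
clock: 9.55
tool_pos: [474.9, -259.8, 395.8]
orientation: [[-1.0, 0.025, 0.001], [0.025, 1.0, -0.0], [-0.001, -0.0, -1.0]]
force: [0.4, 0.6, -0.2]
finger_gap: 30.3
```

{"api": "send_rows", "payload": {
  "claw": 0,
  "deltas": "-0.3 -1 0 0 0 0;-0.3 -1 0 0 0 0;-0.2 -1 0 0 0 0;-0.2 -1 0 0 0 0;-0.2 -1 0 0 0 0;0 0 0 0 0 0;0 0 0 0 0 0"
}}

```text
clock: 10.25
tool_pos: [451.2, -359.1, 395.4]
orientation: [[-1.0, 0.026, 0.0], [0.026, 1.0, 0.0], [-0.0, 0.0, -1.0]]
force: [0.8, 0.0, -0.1]
finger_gap: 42.5
```

```bash
python3 - <<'E'
from h import *
from rig import ctrl
s=ctrl.sense();print(s['tool_pos'],s['orientation'])
c=snap("wrist","w3")
E
```

```text
[ 451.2187298  -359.11749025  395.39992007] [[-9.99655150e-01  2.62597373e-02  8.35693701e-05]
 [ 2.62597471e-02  9.99655146e-01  1.19010213e-04]
 [-8.04153740e-05  1.21163683e-04 -9.99999989e-01]]
```

View pics/w3.png

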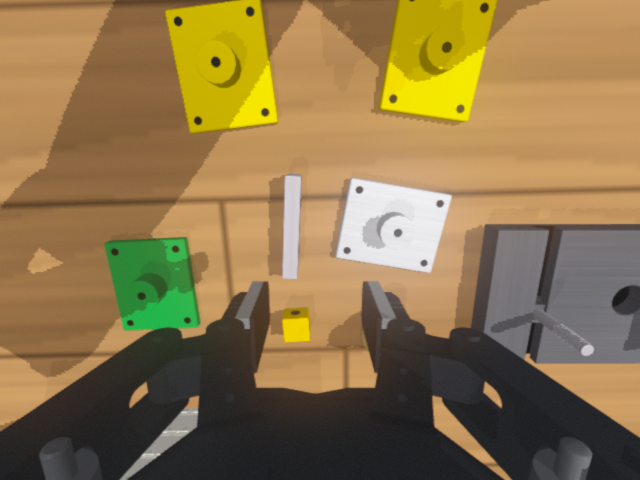

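The wrist view shows bar B at (291,227), aluminium flange at (394,226) with its boss (397,231), yellow block (296,323) and the stud top (587,350).

```bash
python3 - <<'E'
from h import *
c=load("w3.npz")
print("bar");rects(c,24,36,(270,160,310,290))
print("flange");rects(c,8,18,(325,165,465,280),300)
print("boss");rects(c,30,42,(325,165,465,280))
print("flange all");rects(c,6,45,(325,165,465,280),300)
print("yel");rects(c,22,34,(275,300,315,345))
E
```

```text
bar
c [ 464.5 -384.3] mean [ 462.1 -384.    29.3] LxW 109.8 16.1 longang -4.4 n 1599 ctr px [291. 226.]
flange
c [ 469.7 -275.1] mean [ 466.8 -276.3   11.3] LxW 110.0 90.2 longang 78.8 n 6974 ctr px [391. 224.]
boss
c [ 468.9 -275.2] mean [ 468.8 -275.6   35.2] LxW 35.1 34.8 longang 88.1 n 952 ctr px [397. 232.]
flange all
c [ 469.7 -275.1] mean [ 466.9 -276.4   14.2] LxW 110.0 90.2 longang 78.8 n 8061 ctr px [392. 225.]
yel
c [ 583.  -384.3] mean [ 581.6 -384.2   27. ] LxW 31.3 29.9 longang 3.2 n 664 ctr px [296. 329.]
```

{"api": "send_rows", "payload": {
  "deltas": "0.13 -0.25 -0.8 0 0 -0.01;0.13 -0.25 -0.9 0 0 -0.01;0.13 -0.25 -0.9 0 0 -0.01;0.13 -0.25 -0.9 0 0 -0.01;0.14 -0.26 -0.9 0 0 -0.008;0 0 -0.9 0 0 0;0 0 -0.9 0 0 0;0 0 -0.9 0 0 0;0 0 -0.9 0 0 0;0 0 -0.9 0 0 0;0 0 -0.9 0 0 0;0 0 -0.5 0 0 0;0 0 -0.34 0 0 0;0 0 -0.2 0 0 0;0 0 0 0 0 0;0 0 0 0 0 0"
}}

```text
clock: 11.9
tool_pos: [464.7, -384.4, 178.9]
orientation: [[-0.997, 0.076, 0.001], [0.076, 0.997, -0.001], [-0.001, -0.001, -1.0]]
force: [-0.2, -0.4, 0.6]
finger_gap: 42.3
```

{"api": "send_rows", "payload": {
  "claw": 1,
  "deltas": "0 0 0 0 0 0;0 0 0 0 0 0;0 0 0 0 0 0;0 0 0 0 0 0;0 0 0.5 0 0 0;0 0 1 0 0 0;0 0 1 0 0 0;0 0.4 1 0 0 0.006;0.2 0.8 1 0 0 0.006;0.4 0.9 1 0 0 0.006;0.4 1 1 0 0 0.006;0.4 1 0.5 0 0 0.006;0.4 1 0 0 0 0.006;0.4 1 0 0 0 0.006;0.4 1 0 0 0 0.006;0.4 1 0 0 0 0;0.4 1 0 0 0 0;0.4 1 0 0 0 0;0.4 1 0 0 0 0;0.4 1 0 0 0 0"
}}

```text
clock: 13.9
tool_pos: [556.6, -141.4, 318.4]
orientation: [[-1.0, 0.026, -0.001], [0.026, 1.0, 0.0], [0.001, 0.0, -1.0]]
force: [-0.3, -0.3, -3.9]
finger_gap: 15.4
```

{"api": "send_rows", "payload": {
  "deltas": "-0.04 0.9 0 0 0 0;-0.04 0.9 0 0 0 0;-0.04 0.9 0 0 0 0;-0.04 0.9 -0.3 0 0 0;0 0.91 -0.7 0 0 0;0 0 -0.9 0 0 0;0 0 -0.9 0 0 0;0 0 -0.9 0 0 0;0 0 -0.8 0 0 0;0 0 -0.5 0 0 0;0 0 -0.3 0 0 0;0 0 -0.1 0 0 0;0 0 0 0 0 0;0 0 0 0 0 0"
}}

```text
clock: 15.3
tool_pos: [553.5, -52.1, 211.0]
orientation: [[-1.0, 0.026, 0.001], [0.026, 1.0, -0.0], [-0.001, -0.0, -1.0]]
force: [-0.0, -1.0, -4.9]
finger_gap: 15.0
```

{"api": "send_rows", "payload": {
  "deltas": "0 0 -0.1 0 0 0;0 0 -0.03 0 0 0;0 0 0 0 0 0"
}}

```text
clock: 15.6
tool_pos: [553.6, -52.1, 209.0]
orientation: [[-1.0, 0.025, 0.001], [0.025, 1.0, -0.0], [-0.001, -0.0, -1.0]]
force: [-4.3, 0.3, 6.8]
finger_gap: 15.0
```

{"api": "send_rows", "payload": {
  "claw": 0.3,
  "deltas": "0 0 0 0 0 0;0 0 0 0 0 0;0 0 0 0 0 0;0 0 0.4 0 0 0;0 0 1 0 0 0;0 0 1 0 0 0;0 0 1 0 0 0;-0.2 -0.2 1 0 0 0;-0.2 -0.3 1 0 0 0;-0.2 -0.3 1 0 0 0;-0.2 -0.3 1 0 0 0;-0.2 -0.3 1 0 0 0;-0.2 -0.3 1 0 0 0;0 0 0 0 0 0;0 0 0 0 0 0"
}}

```text
clock: 17.1
tool_pos: [529.3, -86.1, 396.0]
orientation: [[-1.0, 0.026, 0.001], [0.026, 1.0, -0.0], [-0.001, -0.0, -1.0]]
force: [0.3, 0.4, -0.8]
finger_gap: 29.6
```

```bash
python3 - <<'E'
from h import *
from rig import ctrl
s=ctrl.sense();print(s['tool_pos'],s['orientation'])
c=snap("wrist","w4")
W=cloud(c)
v,u=np.mgrid[0:480,0:640]
rects(c,54,66,(0,0,640,480),150)
rects(c,90,105,(0,0,640,480),20)
rects(c,24,36,(0,0,640,480),1500)
E
```

```text
[529.25230221 -86.08879586 395.95710469] [[-9.99667464e-01  2.57745418e-02  7.97008942e-04]
 [ 2.57744550e-02  9.99667776e-01 -1.19069709e-04]
 [-7.99813124e-04 -9.84876429e-05 -9.99999675e-01]]
c [555.   21.4] mean [552.7  20.6  59. ] LxW 110.4 17.3 longang -1.5 n 2026 ctr px [427. 242.]
c [553.8 -51.7] mean [545.4 -52.1  59.1] LxW 110.1 16.3 longang -1.5 n 1693 ctr px [351. 237.]
c [ 589.6 -275.6] mean [ 587.4 -273.6   61.5] LxW 31.9 13.4 longang 28.7 n 177 ctr px [126. 285.]
c [ 711.9 -410.9] mean [ 713.8 -404.9   59.8] LxW 54.3 19.6 longang 68.5 n 466 ctr px [ 28. 395.]
c [ 568.9 -111.9] mean [ 568.  -111.6   96.3] LxW 11.7 11.6 longang 1.7 n 174 ctr px [287. 276.]
c [ 598.1 -283.1] mean [ 598.5 -283.6   91.8] LxW 3.9 3.8 longang -50.5 n 23 ctr px [ 99. 310.]
c [ 715.6 -396.8] mean [ 713.6 -393.9   95.6] LxW 18.2 12.2 longang -85.4 n 251 ctr px [  9. 420.]
c [555.5 -15.3] mean [545.6 -11.9  29.2] LxW 311.3 159.8 longang 88.5 n 33577 ctr px [387. 228.]
```

View pics/w4.png

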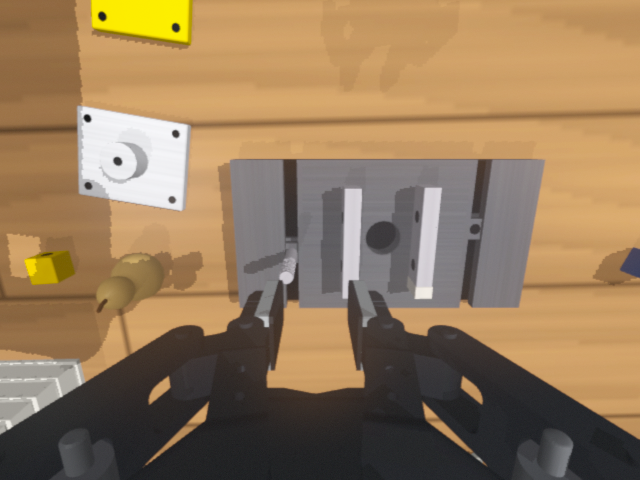

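{"api": "send_rows", "payload": {
  "claw": -0.4,
  "deltas": "-0.3 -0.94 -0.5 0 0 -0.016;-0.3 -0.94 -0.5 0 0 -0.016;-0.3 -0.94 -0.5 0 0 -0.016;-0.3 -0.94 -0.5 0 0 -0.016;-0.3 -0.94 -0.5 0 0 -0.016;-0.3 -0.94 -0.5 0 0 -0.016;-0.3 -0.94 -0.5 0 0 -0.016;-0.3 -0.94 -0.5 0 0 -0.016;-0.3 -0.96 -0.5 0 0 -0.017;-0.3 -0.97 -0.5 0 0 -0.017;0 0 -0.8 0 0 0;0 0 -0.8 0 0 0;0 0 -0.8 0 0 0;0 0 -0.8 0 0 0;0 0 -0.8 0 0 0;0 0 -0.7 0 0 0;0 0 -0.4 0 0 0;0 0 -0.3 0 0 0;0 0 0 0 0 0;0 0 0 0 0 0"
}}

```text
clock: 19.15
tool_pos: [469.5, -275.2, 188.2]
orientation: [[-0.981, 0.194, 0.001], [0.194, 0.981, -0.0], [-0.001, -0.0, -1.0]]
force: [0.2, 0.5, -0.5]
finger_gap: 59.7
```

{"api": "send_rows", "payload": {
  "claw": 1,
  "grip_force": 70,
  "deltas": "0 0 0 0 0 0;0 0 0 0 0 0;0 0 0 0 0 0;0 0 0 0 0 0;0 0 0 0 0 0;0 0 0.3 0 0 0;0 0 0.8 0 0 0;0 0 0.8 0 0 0;0 0 0.9 0 0 0;0 0.3 0.9 0 0 0;0.3 0.8 0.9 0 0 0.016;0.3 0.9 0.9 0 0 0.016;0.3 0.9 0.9 0 0 0.016;0.3 0.9 0.6 0 0 0.016;0.3 0.9 0 0 0 0.016;0.3 0.9 0 0 0 0.016;0.3 0.9 0 0 0 0.016;0.3 0.9 0 0 0 0.016;0.3 0.9 0 0 0 0.016;0.3 0.9 0 0 0 0.018"
}}

```text
clock: 21.15
tool_pos: [529.3, -90.3, 329.3]
orientation: [[-1.0, 0.025, 0.001], [0.025, 1.0, -0.0], [-0.001, -0.0, -1.0]]
force: [-0.4, -0.4, -3.8]
finger_gap: 33.6
```

```bash
python3 - <<'E'
from h import *
from rig import ctrl
s=ctrl.sense();print(s['tool_pos'],s['orientation'])
snap("wrist","w5");snap("scene","s5")
E
```

```text
[529.34774731 -90.26709185 329.33331836] [[-9.99693980e-01  2.47024038e-02  1.31851919e-03]
 [ 2.47020690e-02  9.99694821e-01 -2.69577071e-04]
 [-1.32477601e-03 -2.36924423e-04 -9.99999094e-01]]
```

View pics/w5.png

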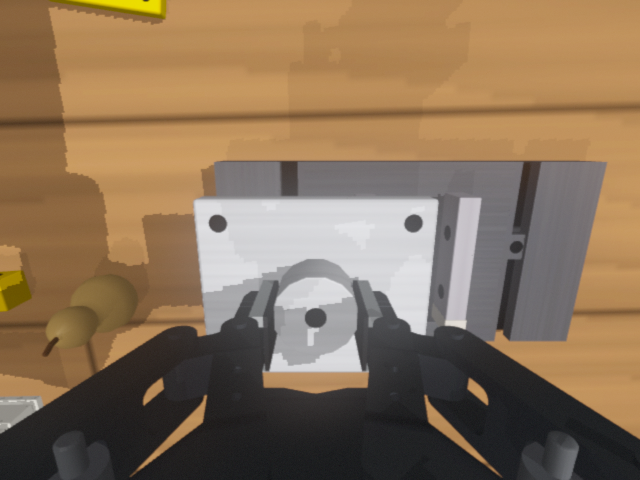

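View pics/s5.png

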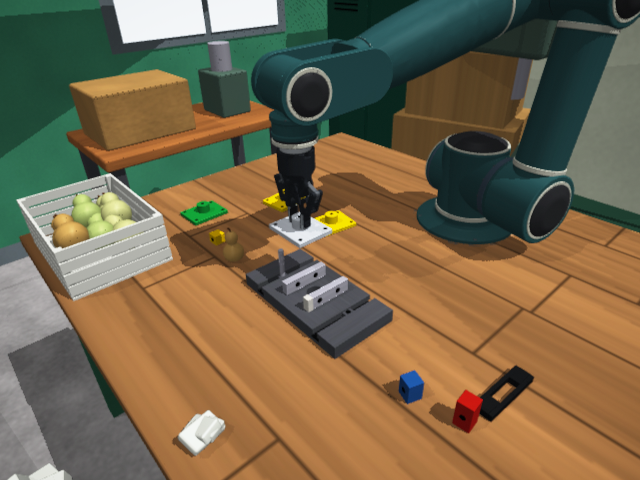

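{"api": "send_rows", "payload": {
  "deltas": "0.31 0.93 0 0 0 0;0.31 0.93 0 0 0 0;0.31 0.93 0 0 0 0;0.32 0.96 0 0 0 0;0 0 -0.5 0 0 0;0 0 -0.8 0 0 0;0 0 -0.8 0 0 0;0 0 -0.7 0 0 0;0 0 -0.5 0 0 0;0 0 -0.3 0 0 0;0 0 -0.2 0 0 0;0 0 -0.1 0 0 0;0 0 0 0 0 0;0 0 0 0 0 0"
}}

```text
clock: 22.65
tool_pos: [554.5, -16.1, 250.2]
orientation: [[-1.0, 0.025, 0.001], [0.025, 1.0, -0.0], [-0.001, -0.0, -1.0]]
force: [-0.5, -0.1, -3.2]
finger_gap: 33.7
```

{"api": "send_rows", "payload": {
  "deltas": "0 0.04 -0.06 0 0 0;0 0 -0.04 0 0 0;0 0 -0.03 0 0 0;0 0 0 0 0 0"
}}

```text
clock: 23.05
tool_pos: [554.5, -15.2, 248.7]
orientation: [[-1.0, 0.025, 0.001], [0.025, 1.0, -0.0], [-0.001, 0.0, -1.0]]
force: [-8.2, 1.3, 11.8]
finger_gap: 33.7
```

{"api": "send_rows", "payload": {
  "claw": -0.4,
  "deltas": "0 0 0 0 0 0;0 0 0 0 0 0;0 0 0 0 0 0;0 0 0.3 0 0 0;0 0 0.8 0 0 0;0 0 1 0 0 0;0 0 1 0 0 0;0 0 1 0 0 0;0 0 1 0 0 0;0 0 1 0 0 0;0 0 0 0 0 0"
}}

```text
clock: 24.15
tool_pos: [554.4, -15.3, 373.4]
orientation: [[-1.0, 0.025, 0.005], [0.025, 1.0, -0.0], [-0.005, -0.0, -1.0]]
force: [0.8, 0.1, 0.3]
finger_gap: 59.9
```

```bash
python3 - <<'E'
from h import *
from rig import ctrl
s=ctrl.sense();print(s['tool_pos'])
c=snap("wrist","w6")
rects(c,66,77,(0,0,640,480),300)
rects(c,86,104,(0,0,640,480),50)
rects(c,24,36,(0,0,640,480),1500)
E
```

```text
[554.43513189 -15.28498519 373.43869978]
c [554.6 -14.6] mean [551.3 -14.5  71.3] LxW 110.4 89.5 longang 88.5 n 11754 ctr px [316. 225.]
c [ 593.7 -280.1] mean [ 591.7 -276.1   71.9] LxW 32.0 24.6 longang 3.4 n 750 ctr px [ 17. 278.]
c [554.6 -14.9] mean [553.4 -14.6  95.1] LxW 35.4 34.8 longang -1.5 n 1679 ctr px [316. 235.]
c [ 568.8 -111.5] mean [ 568.1 -110.6   95.3] LxW 12.2 11.8 longang 80.1 n 274 ctr px [193. 256.]
c [555.1 -15.7] mean [543.3 -14.   29.3] LxW 310.9 160.0 longang 88.5 n 33862 ctr px [316. 205.]
```

View pics/w6.png

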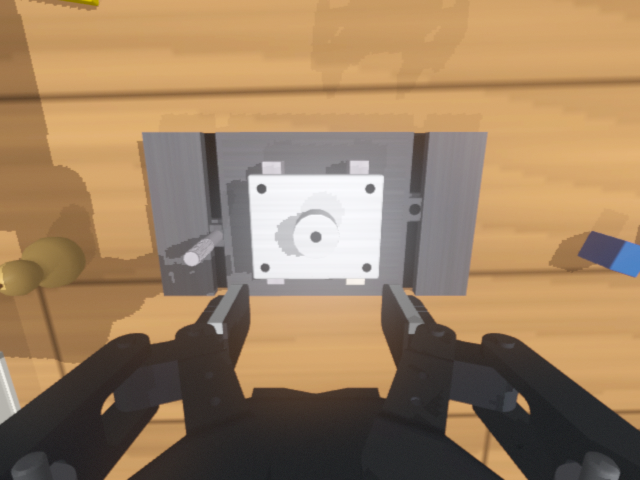

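{"api": "send_rows", "payload": {
  "deltas": "0.12 0.84 0 0 0 -0.1;0.12 0.84 0 0 0 -0.1;0.12 0.84 0 0 0 -0.1;0.12 0.84 0 0 0 -0.1;0.12 0.84 0 0 0 -0.1;0.12 0.84 0 0 0 -0.1;0.13 0.84 0 0 0 -0.1;0.13 0.84 0 0 0 -0.1;0.13 0.84 -0.2 0 0 -0.1;0.13 0.84 -0.2 0 0 -0.1;0.13 0.84 -0.2 0 0 -0.1;0.13 0.84 -0.2 0 0 -0.1;0.13 0.84 -0.2 0 0 -0.1;0.12 0.84 -0.2 0 0 -0.1;0.12 0.84 -0.2 0 0 -0.1;0.12 0.84 -0.2 0 0 -0.1;0.12 0.84 -0.2 0 0 -0.1;0.12 0.78 -0.2 0 0 -0.1;0 0 0 0 0 0;0 0 0 0 0 0"
}}

```text
clock: 26.2
tool_pos: [598.8, 285.8, 328.5]
orientation: [[0.33, 0.944, -0.001], [0.944, -0.33, -0.001], [-0.001, -0.001, -1.0]]
force: [-0.1, -0.0, 0.7]
finger_gap: 59.7
```

```bash
python3 - <<'E'
from h import *
from rig import ctrl
s=ctrl.sense();print(s['tool_pos'],s['orientation'],s['joints'].round(2))
c=snap("wrist","w7")
rects(c,38,46,(0,0,640,480),300)
E
```

```text
[598.80558794 285.81794736 328.53386466] [[ 3.30305881e-01  9.43873441e-01 -9.76282758e-04]
 [ 9.43873540e-01 -3.30306521e-01 -5.85034527e-04]
 [-8.74671113e-04 -7.28247118e-04 -9.99999352e-01]] [ 0.41  0.12  1.56 -0.    1.46  0.74]
c [599.5 285.7] mean [599.7 286.2  41.3] LxW 30.0 30.0 longang 70.7 n 1386 ctr px [315. 236.]
```

View pics/w7.png

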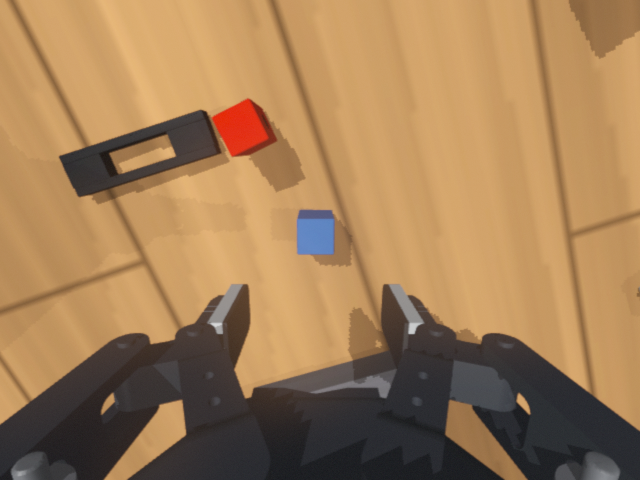

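{"api": "send_rows", "payload": {
  "deltas": "0.03 0 -0.8 0 0 0;0 0 -0.9 0 0 0;0 0 -0.9 0 0 0;0 0 -0.9 0 0 0;0 0 -0.9 0 0 0;0 0 -0.9 0 0 0;0 0 -0.9 0 0 0;0 0 -0.6 0 0 0;0 0 -0.3 0 0 0;0 0 -0.2 0 0 0;0 0 0 0 0 0;0 0 0 0 0 0"
}}

```text
clock: 27.45
tool_pos: [599.7, 286.0, 183.8]
orientation: [[0.333, 0.943, 0.001], [0.943, -0.333, 0.0], [0.001, 0.001, -1.0]]
force: [-0.7, -0.3, 0.4]
finger_gap: 59.8
```

{"api": "send_rows", "payload": {
  "claw": 1,
  "grip_force": 50,
  "deltas": "0 0 0 0 0 0;0 0 0 0 0 0;0 0 0 0 0 0;0 0 0 0 0 0;0 0 0.3 0 0 0;0 0 0.9 0 0 0;0 0 1 0 0 0;0 0 1 0 0 0;0 -0.3 1 0 0 0;0 -0.7 1 0 0 0;0 -1 1 0 0 0.03;0 -1 0.8 0 0 0.03;0 -1 0.8 0 0 0.03;-0.1 -1 0 0 0 0.03;-0.1 -1 0 0 0 0.03;-0.1 -1 0 0 0 0.03;-0.1 -1 0 0 0 0.03;-0.1 -1 0 0 0 0.03;-0.1 -1 0 0 0 0.03;-0.1 -1 0 0 0 0.03"
}}

```text
clock: 29.45
tool_pos: [585.1, 65.1, 340.4]
orientation: [[0.024, 1.0, 0.001], [1.0, -0.024, 0.0], [0.0, 0.001, -1.0]]
force: [-0.4, -0.4, -3.1]
finger_gap: 29.1
```

{"api": "send_rows", "payload": {
  "deltas": "-0.08 -0.97 0 0 0 0;-0.08 -0.97 0 0 0 0;-0.08 -0.97 0 0 0 0;-0.08 -0.97 0 0 0 0;-0.08 -0.97 0 0 0 0;-0.08 -0.97 0 0 0 0;-0.08 -0.97 0 0 0 0;-0.08 -0.97 0 0 0 0;-0.08 -0.97 0 0 0 0;-0.08 -0.97 0 0 0 0;-0.08 -0.96 0 0 0 0;0 0 -0.5 0 0 0;0 0 -0.9 0 0 0;0 0 -0.9 0 0 0;0 0 -0.9 0 0 0;0 0 -0.9 0 0 0;0 0 -0.8 0 0 0;0 0 -0.5 0 0 0;0 0 0 0 0 0"
}}

```text
clock: 31.35
tool_pos: [567.7, -147.0, 229.8]
orientation: [[0.025, 1.0, -0.002], [1.0, -0.025, 0.001], [0.001, -0.002, -1.0]]
force: [0.6, -0.3, -3.2]
finger_gap: 29.4
```

```bash
python3 - <<'E'
from h import *
from rig import ctrl
s=ctrl.sense();print(s['tool_pos'],s['force'])
c=snap("wrist","w8")
E
```

```text
[ 567.68196012 -146.99521972  229.81884214] [ 0.56501488 -0.30717948 -3.17298084]
```

View pics/w8.png

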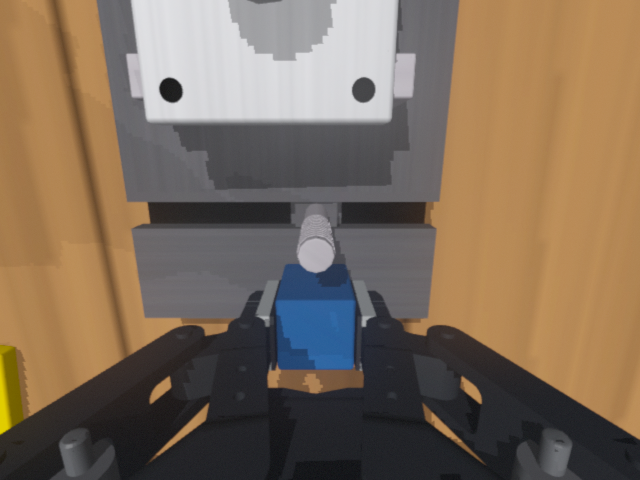

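{"api": "send_rows", "payload": {
  "deltas": "0 -0.12 -0.3 0 0 0;0 0 -0.25 0 0 0;0 0 -0.15 0 0 0;0 0 -0.07 0 0 0;0 0 0 0 0 0"
}}

```text
clock: 31.9
tool_pos: [567.9, -149.7, 215.6]
orientation: [[0.026, 1.0, -0.0], [1.0, -0.026, 0.0], [0.0, -0.0, -1.0]]
force: [0.1, 0.6, -2.7]
finger_gap: 29.1
```

{"api": "send_rows", "payload": {
  "deltas": "0 0 -0.06 0 0 0;0 0 -0.04 0 0 0;0 0 0 0 0 0"
}}

```text
clock: 32.2
tool_pos: [568.0, -149.7, 213.8]
orientation: [[0.026, 1.0, 0.0], [1.0, -0.026, -0.0], [-0.0, 0.0, -1.0]]
force: [0.1, -0.2, -3.2]
finger_gap: 29.7
```

{"api": "send_rows", "payload": {
  "claw": -0.2,
  "deltas": "0 0 0 0 0 0;0 0 0 0 0 0;0 0 0 0 0 0;0 0 0.3 0 0 0;0 0 0.8 0 0 0;0 0 1 0 0 0;0 0 1 0 0 0;0 0 1 0 0 0;0 0 1 0 0 0;0 0 1 0 0 0;0 0 1 0 0 0;0 0 0 0 0 0"
}}

```text
clock: 33.4
tool_pos: [568.0, -149.7, 360.2]
orientation: [[0.025, 1.0, 0.005], [1.0, -0.025, -0.002], [-0.001, 0.005, -1.0]]
force: [-0.1, -0.5, 0.0]
finger_gap: 51.2
```

```bash
python3 - <<'E'
from h import *
from rig import ctrl
s=ctrl.sense();print(s['tool_pos'],s['force'])
c=snap("wrist","w9")
rects(c,66,77,(0,0,640,480),150)
rects(c,90,105,(0,0,640,480),50)
E
```

```text
[ 568.04546526 -149.69238492  360.20639541] [-0.09472259 -0.48176299  0.01120377]
c [554.5 -27.5] mean [554.9 -29.7  71.2] LxW 90.3 85.0 longang -1.5 n 13715 ctr px [289.  71.]
c [ 569.1 -150.4] mean [ 569.2 -149.8   71.2] LxW 30.3 30.0 longang 88.5 n 1382 ctr px [314. 236.]
c [ 594.1 -280.4] mean [ 593.7 -277.3   72.1] LxW 31.4 24.6 longang 5.1 n 603 ctr px [345. 372.]
c [554.9 -15.2] mean [555.  -15.2  95.2] LxW 35.3 35.3 longang 29.7 n 2919 ctr px [285.  37.]
c [ 569.4 -112. ] mean [ 569.6 -111.8   96.8] LxW 12.1 11.6 longang -1.4 n 255 ctr px [313. 192.]
```

View pics/w9.png

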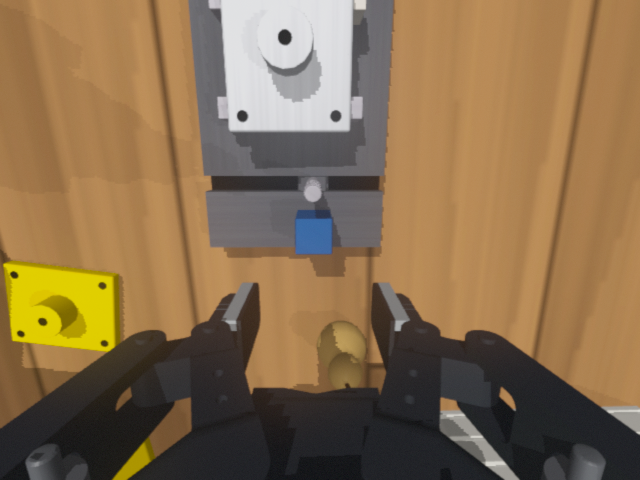

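{"api": "send_rows", "payload": {
  "claw": -0.4,
  "deltas": "-0.15 1 0 0 0 0.074;-0.15 1 0 0 0 0.074;-0.15 1 0 0 0 0.074;-0.15 1 0 0 0 0.074;-0.15 1 0 0 0 0.074;-0.15 1 0 0 0 0.074;-0.15 1 0 0 0 0.074;-0.15 1 0 0 0 0.074;-0.15 1 0 0 0 0.074;-0.15 1 0 0 0 0.074;-0.15 1 0 0 0 0.074;-0.15 1 0 0 0 0.074;-0.15 1 0 0 0 0.074;-0.15 1 0 0 0 0.074;-0.15 1 0 0 0 0.074;-0.15 1 0 0 0 0.074;-0.15 1 0 0 0 0.074;-0.15 1 0 0 0 0.074;-0.15 1 0 0 0 0.074;-0.15 1 0 0 0 0.074"
}}

```text
clock: 35.45
tool_pos: [507.6, 251.1, 355.2]
orientation: [[-0.999, 0.043, -0.001], [0.043, 0.999, -0.0], [0.001, -0.0, -1.0]]
force: [-0.7, -0.7, 0.8]
finger_gap: 59.9
```

{"api": "send_rows", "payload": {
  "deltas": "-0.2 1 0 0 0 0;-0.2 1 0 0 0 0;-0.2 1 0 0 0 0;-0.2 1 0 0 0 0;-0.2 1 0 0 0 0;-0.2 1 0 0 0 0;-0.14 1 0 0 0 0;0 0.19 0 0 0 0;0 0 0 0 0 0;0 0 0 0 0 0"
}}

```text
clock: 36.45
tool_pos: [481.3, 393.7, 355.5]
orientation: [[-0.999, 0.047, -0.0], [0.047, 0.999, -0.0], [0.0, -0.0, -1.0]]
force: [-0.1, 1.0, 0.3]
finger_gap: 59.1
```

```bash
python3 - <<'E'
from h import *
from rig import ctrl
s=ctrl.sense();print(s['tool_pos'],s['orientation'])
c=snap("wrist","w10")
rects(c,9,20,(0,0,640,480),300)
rects(c,50,60,(0,0,640,480),300)
E
```

```text
[481.29416843 393.68523352 355.52514813] [[-9.98914611e-01  4.65786236e-02 -1.77197361e-04]
 [ 4.65786903e-02  9.98914546e-01 -3.92979803e-04]
 [ 1.58700563e-04 -4.00806888e-04 -9.99999907e-01]]
c [481.1 394.2] mean [476.6 394.4  13.2] LxW 126.9 36.1 longang -2.7 n 3700 ctr px [316. 215.]
c [542.1 136.5] mean [539.2 137.4  14.5] LxW 152.7 51.9 longang 19.0 n 1263 ctr px [ 64. 288.]
c [576.6 380.1] mean [575.4 380.3  55. ] LxW 30.8 30.0 longang 5.8 n 1033 ctr px [305. 332.]
```

View pics/w10.png

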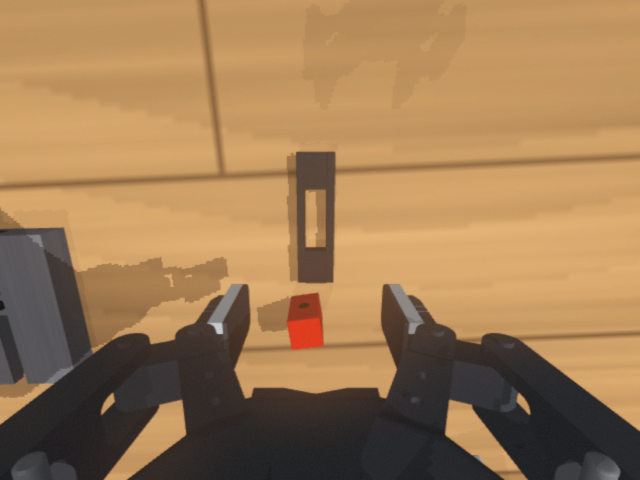

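{"api": "send_rows", "payload": {
  "deltas": "0 0.02 -0.8 0 0 0;0 0 -0.9 0 0 0;0 0 -0.9 0 0 0;0 0 -0.9 0 0 0;0 0 -0.9 0 0 0;0 0 -0.9 0 0 0;0 0 -0.9 0 0 0;0 0 -0.9 0 0 0;0 0 -0.9 0 0 0;0 0 -0.6 0 0 0;0 0 -0.3 0 0 0;0 0 -0.12 0 0 0;0 0 0 0 0 0;0 0 0 0 0 0"
}}

```text
clock: 37.9
tool_pos: [481.3, 394.7, 176.1]
orientation: [[-0.999, 0.046, 0.001], [0.046, 0.999, 0.001], [-0.001, 0.001, -1.0]]
force: [0.2, -0.8, -0.3]
finger_gap: 59.4
```

```bash
python3 - <<'E'
from h import *
from rig import ctrl
s=ctrl.sense();print(s['tool_pos'],s['force'])
c=snap("wrist","w11")
E
```

```text
[481.33560436 394.65599361 176.08211452] [ 0.19129325 -0.79171323 -0.27414981]
```

View pics/w11.png

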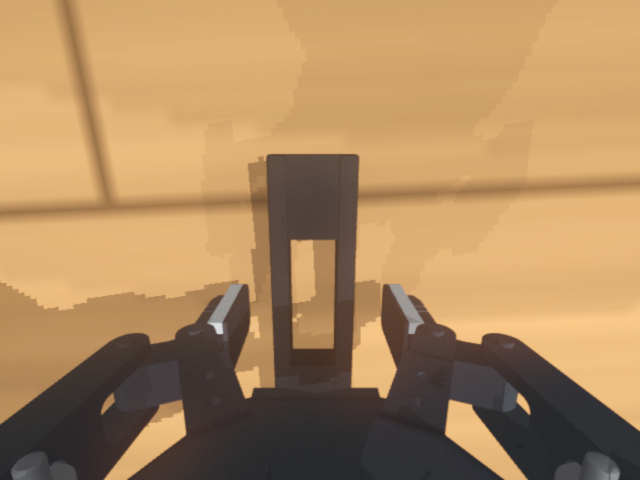

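{"api": "send_rows", "payload": {
  "claw": 1,
  "deltas": "0 0 0 0 0 0;0 0 0 0 0 0;0 0 0 0 0 0;0 0 0 0 0 0;0 0 0 0 0 0;0 0 0.3 0 0 0;0 0 0.7 0 0 0;0 0 1 0 0 0;0 0 1 0 0 0;0 0 1 0 0 0;0 0 1 0 0 0;0 -0.3 1 0 0 -0.06;0 -0.6 1 0 0 -0.08;0.1 -0.9 1 0 0 -0.09;0.15 -1 0 0 0 -0.09;0.15 -1 0 0 0 -0.09;0.15 -1 0 0 0 -0.09;0.15 -1 0 0 0 -0.09;0.15 -1 0 0 0 -0.09;0.15 -1 0 0 0 -0.09"
}}

```text
clock: 39.95
tool_pos: [501.0, 237.6, 336.2]
orientation: [[-0.655, 0.756, 0.0], [0.756, 0.655, 0.0], [-0.0, 0.0, -1.0]]
force: [0.1, 0.5, -5.1]
finger_gap: 34.4
```

```bash
python3 - <<'E'
from h import *
from rig import ctrl
s=ctrl.sense();print(s['tool_pos'],s['force'],s['finger_gap'])
c=snap("wrist","w12")
E
```

```text
[500.95249851 237.60548087 336.17250054] [ 0.12182531  0.47875614 -5.12634362] 34.37347226226739
```

View pics/w12.png

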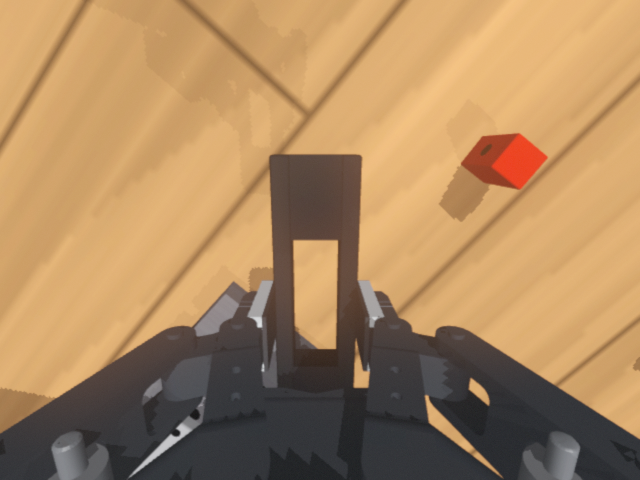

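{"api": "send_rows", "payload": {
  "deltas": "0.19 -0.97 0 0 0 -0.04;0.19 -0.97 0 0 0 -0.04;0.19 -0.97 0 0 0 -0.04;0.19 -0.97 0 0 0 -0.04;0.19 -0.97 0 0 0 -0.04;0.19 -0.97 0 0 0 -0.04;0.19 -0.97 0 0 0 -0.04;0.19 -0.97 0 0 0 -0.04;0.19 -0.97 0 0 0 -0.04;0.19 -0.97 0 0 0 -0.04;0.19 -0.97 0 0 0 -0.04;0.19 -0.97 0 0 0 -0.04;0.19 -0.97 0 0 0 -0.04;0.19 -0.97 0 0 0 -0.04;0.19 -0.97 0 0 0 -0.04;0.19 -0.97 0 0 0 -0.04;0.19 -0.97 0 0 0 -0.04;0.19 -0.97 0 0 0 -0.03;0 0 0 0 0 0;0 0 0 0 0 0"
}}

```text
clock: 42.0
tool_pos: [569.4, -110.7, 335.7]
orientation: [[0.025, 1.0, -0.0], [1.0, -0.025, 0.0], [0.0, -0.0, -1.0]]
force: [0.1, 0.0, -4.4]
finger_gap: 34.6
```

```bash
python3 - <<'E'
from h import *
from rig import ctrl
s=ctrl.sense();print(s['tool_pos'],s['orientation'],s['force'],s['finger_gap'])
c=snap("wrist","w13")
W=cloud(c);z=W[...,2];print(z[155:240:20,300:340:10].round(0))
rects(c,170,185,(260,140,380,245),300)
rects(c,90,105,(0,0,640,480),30)
E
```

```text
[ 569.42793301 -110.71240906  335.73397569] [[ 2.54109011e-02  9.99677091e-01 -8.03291165e-06]
 [ 9.99677074e-01 -2.54108992e-02  1.83173800e-04]
 [ 1.82910528e-04 -1.26849289e-05 -9.99999983e-01]] [ 0.1107693   0.01192626 -4.41606735] 34.619160158363094
[[173. 173. 173. 173.]
 [174. 173. 174. 173.]
 [173. 172. 173. 173.]
 [173. 173. 173. 174.]
 [173. 172. 173. 173.]]
c [571.6 -63.2] mean [571.7 -61.9 173. ] LxW 36.3 35.9 longang -1.6 n 7831 ctr px [315. 198.]
c [554.9 -14.9] mean [554.9 -14.7  95.3] LxW 35.2 35.2 longang 70.7 n 3088 ctr px [285.  99.]
c [ 569.7 -111.8] mean [ 569.5 -111.1   96.4] LxW 12.0 11.5 longang -44.8 n 300 ctr px [314. 256.]
```

View pics/w13.png

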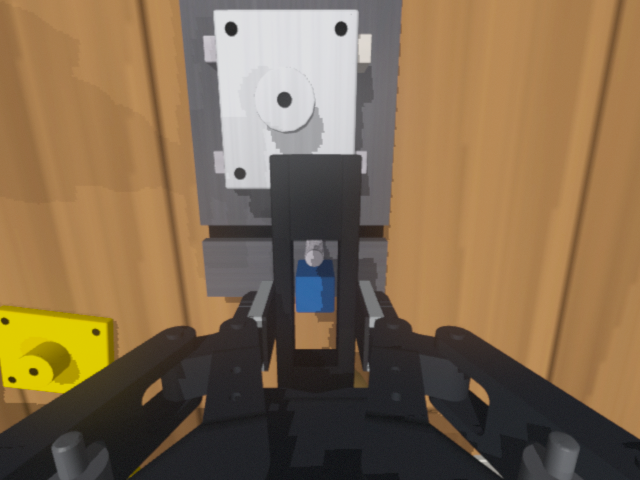

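{"api": "send_rows", "payload": {
  "deltas": "-0.03 -0.08 -0.4 0 0 0;0 0 -0.7 0 0 0;0 0 -0.7 0 0 0;0 0 -0.5 0 0 0;0 0 -0.3 0 0 0;0 0 0 0 0 0;0 0 0 0 0 0"
}}

```text
clock: 42.75
tool_pos: [569.1, -112.3, 283.5]
orientation: [[0.025, 1.0, 0.0], [1.0, -0.025, -0.0], [-0.0, 0.0, -1.0]]
force: [0.8, -0.0, -2.6]
finger_gap: 34.3
```

```bash
python3 - <<'E'
from h import *
from rig import ctrl
s=ctrl.sense();print(s['tool_pos'],s['orientation'],s['force'],s['finger_gap'])
c=snap("wrist","w14")
E
```

```text
[ 569.07010294 -112.29189088  283.54152634] [[ 2.54094524e-02  9.99677093e-01  2.65036320e-04]
 [ 9.99677127e-01 -2.54094388e-02 -5.46698346e-05]
 [-4.79177571e-05  2.66339877e-04 -9.99999963e-01]] [ 0.78912081 -0.03549918 -2.64159087] 34.33267270464357
```

View pics/w14.png

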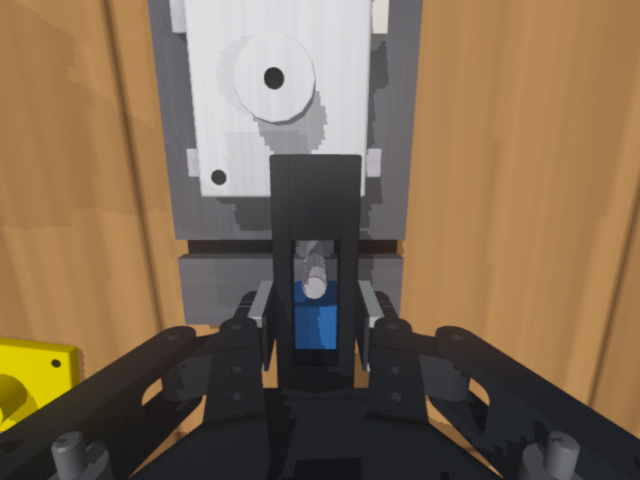

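{"api": "send_rows", "payload": {
  "deltas": "0 0 -0.4 0 0 0;0 0 -0.5 0 0 0;0 0 -0.4 0 0 0;0 0 -0.2 0 0 0;0 0 -0.1 0 0 0;0 0 0 0 0 0;0 0 0 0 0 0"
}}

```text
clock: 43.5
tool_pos: [569.0, -112.3, 251.6]
orientation: [[0.025, 1.0, 0.0], [1.0, -0.025, -0.0], [-0.0, 0.0, -1.0]]
force: [0.4, 0.4, -4.6]
finger_gap: 34.4
```

{"api": "send_rows", "payload": {
  "deltas": "0 0 -0.07 0 0 0;0 0 -0.05 0 0 0;0 0 0 0 0 0;0 0 0 0 0 0"
}}

```text
clock: 43.9
tool_pos: [568.9, -112.3, 248.9]
orientation: [[0.025, 1.0, 0.0], [1.0, -0.025, 0.0], [0.0, 0.0, -1.0]]
force: [0.4, -0.6, -4.4]
finger_gap: 34.2
```

{"api": "send_rows", "payload": {
  "deltas": "0 0 -0.04 0 0 0;0 0 -0.02 0 0 0;0 0 0 0 0 0"
}}

```text
clock: 44.2
tool_pos: [569.0, -112.3, 248.1]
orientation: [[0.025, 1.0, 0.0], [1.0, -0.025, -0.0], [-0.0, 0.0, -1.0]]
force: [-2.0, 0.4, 1.4]
finger_gap: 34.5
```

Contact (weight taken). Open narrowly, then lift.

{"api": "send_rows", "payload": {
  "claw": -0.2,
  "deltas": "0 0 0 0 0 0;0 0 0 0 0 0;0 0 0 0 0 0;0 0 0 0 0 0;0 0 0.2 0 0 0;0 0 0.5 0 0 0;0 0 0.9 0 0 0;0 0 1 0 0 0;0 0 1 0 0 0;0 0 1 0 0 0;0 0 1 0 0 0;0 0 0 0 0 0;0 0 0 0 0 0"
}}

```text
clock: 45.5
tool_pos: [568.9, -112.3, 360.1]
orientation: [[0.025, 1.0, 0.001], [1.0, -0.025, -0.0], [-0.0, 0.001, -1.0]]
force: [0.3, -0.5, -0.1]
finger_gap: 51.4
```

```bash
python3 - <<'E'
from h import *
from rig import ctrl
s=ctrl.sense();print(s['tool_pos'])
c=snap("wrist","w15");snap("scene","s15")
rects(c,81,90,(0,0,640,480),300)
rects(c,92,105,(0,0,640,480),30)
rects(c,66,77,(0,0,640,480),300)
W=cloud(c);m=(W[...,2]>81)&(W[...,2]<90)&(W[...,1]<-40)&(W[...,1]>-180);P=W[m];A=np.c_[P[:,:2],np.ones(len(P))];print(np.linalg.lstsq(A,P[:,2],rcond=None)[0])
E
```

```text
[ 568.86393592 -112.2743088   360.14303522]
c [ 570.2 -111.1] mean [ 570.3 -105.3   85.3] LxW 128.5 36.2 longang 88.5 n 5783 ctr px [315. 230.]
c [554.9 -14.9] mean [554.9 -14.8  95.3] LxW 35.4 34.9 longang -45.4 n 2457 ctr px [288. 102.]
c [ 569.9 -111.9] mean [ 569.6 -111.4   96.9] LxW 11.8 11.5 longang 0.2 n 232 ctr px [315. 244.]
c [554.7 -15. ] mean [553.6  -7.4  71.3] LxW 109.8 90.3 longang 88.6 n 15841 ctr px [289.  94.]
[ 3.09558420e-04 -8.50355592e-04  8.50645283e+01]
```

View pics/w15.png

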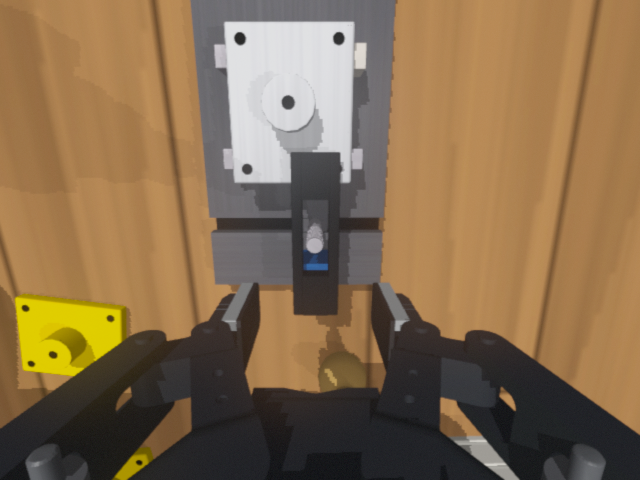

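View pics/s15.png

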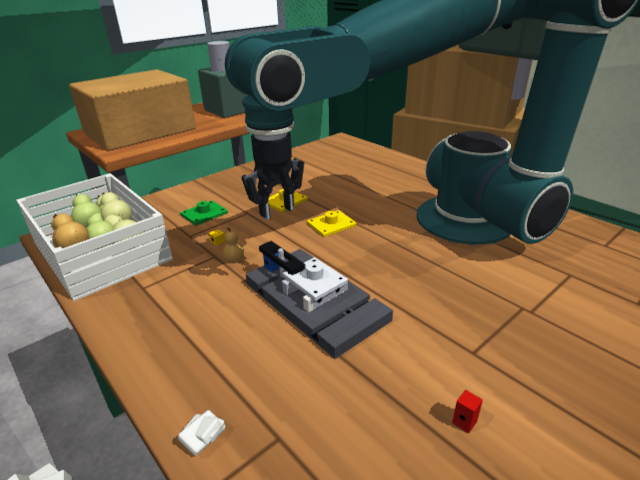

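All is in place: the strap is level and within 1 mm of the stud, and the gripper is clear. I'm handing in.

```bash
python3 - <<'E'
from rig import ctrl
print(ctrl.job_done())
E
```

```text
the job is handed in; nothing more can be done
None
```

The flange is set up for drilling and I handed the job in at about 45.6 s of the 134 s allowed. `job_done` gives no verdict, so the figures below are from my own last wrist-camera measurements, and none of them disagreed.

- **Bars:** they stand about 36.5 mm either side of the bore, parallel to the slots, measured before the flange went on.
- **Flange:** its boss is within about 1 mm of the bore centre and square to the plate. The rim is at the expected height.
- **Blue block:** it is upright, 38 mm outward of the stud. I measured it before the strap covered it.
- **Strap:** its centre is within 1 mm of the stud, square to the slots, and it slopes less than 0.001 rad along and across. Its top is at 85 to 86 mm, as expected.
- **Things to leave alone:** I never went near the yellow block, red block or gourd, and they show no visible change in the last pictures. I did not measure them again at the end.
- **Gripper:** it was clear of everything when I handed in, with about zero force on it.

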